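Let the polishing balls down into the scoop tray

ROBOT

A 6-joint arm with a two-finger parallel gripper is mounted at the origin on the work surface. World frame = base frame: x ahead of the robot, y to its left, z up, the work surface at z = 0. Lengths are in m, angles in degrees, forces in N, time in s.
With the tool pointing down it reaches from about 0.375 to 0.75 m from the base axis. Payload 9 kg.
Tool frame: the origin (TCP) lies where the fingers leave the gripper's body, on its centre line; the fingertips stand 73 mm ahead of it and the grasp point (between the pads) lies 54 mm ahead of it (robot.tip_reach is the distance from the TCP to the fingertips, in m); z points along the fingers, y is the line along which they close (so a half turn about z gives the same grasp; the last joint's range is limited). The gripper opens to 85 mm and grips with 20 to 120 N. Pads are 22 mm wide; open, the fingers measure 114 mm over their backs; the gripper's body (76 mm by 85 mm) begins 54 mm behind the grasp point. The pads swing forward as they close: fully open they stand 13 mm farther back than shut.
Start: joints at [51.87, 5.964, 5.575, 89.605, 0, 77.527], TCP at [0.26, 0.541, 0.304] pointing down, gripper open.
Joint ranges: [-171.21, 171.21], [-48.23, 106.86], [-62.78, 66.21], [-105.2, 120.99], [-86.42, 89.51], [-180, 180]. Speed limits (degrees/s): [127.2, 127.2, 147.25, 180, 180, 180].

INTERFACE

Orientations are given as [roll, pitch, yaw] about the fixed x, y, z axes, in that order (R = Rz(yaw) Ry(pitch) Rx(roll)).
In Python, from plant import robot gives the robot as it stands. Calls block until the motion is done:
- robot.move_pose(position, orientation): joint-space move of the TCP to a pose.
- robot.line_to(position, vel=0.15, rotation=None, guard=None): straight line of the TCP; rotation=None keeps the orientation; vel is the mean speed in m/s. With guard (N) it stops when the force on the tool has changed by that much, and returns True; else False.
- robot.goto_joints(angles): joint-space move.
- robot.set_gripper(opening): finger opening in m; the grip force is fixed at half the most; returns when the fingers have stopped.
- robot.pause(seconds).
- robot.ik(position, orientation): joint angles nearest the present ones, or None.
- robot.observe(): the state.
- robot.grab_frame(name): name is "scene" or "top" or "wrist"; returns the picture (480x640x3 uint8, blue, green, red); there is no depth.
- robot.get_calibration(name): a dict with "vertical_fov" (degrees; the focal length in pixels is half the picture's height over the tangent of half this angle, whatever the lens; pixels are square), "cx", "cy" (the principal point, pixels), "rvec" (rotation vector, rad) and "tvec" (3), from world to camera coordinates, as OpenCV has them. Camera axes: x right, y down, z forward; pixel columns grow to the right and rows downward; lengths in m; the calibration is good to about 2 mm. A picture is of the moment at which its call begins: read the wrist's pose just before it. get_calibration takes no time and is no camera call; for the wrist camera it gives the pose at the moment of the call.
A pose or a line that the arm cannot do raises robot.IKError and nothing moves.
- robot.job_done(): hands the job in; it is judged then, once.
The state is a dict: "time": time; "q": joint angles; "qvel": joint speeds; "joint_torque": joint torques, N m; "tool_pos": TCP position; "tcp_rot": TCP orientation; "ft_force": force on the tool from outside, world axes, zero at the start; "torque": the same for the moment, N m; "gripper_width": finger opening in m; "gripper_force": force on a finger pad.
Only numpy, scipy, OpenCV 4.12 (cv2) and the standard library are available. Lean on these libraries where they do the work, as an engineer would, in place of code of your own. Each camera call takes 0.05 s, during which the arm holds its last target. There are 200 camera calls.

TASK

Get the three steel polishing balls out of the hopper: lift the blue scoop tray out from beneath the low wooden shelf, set it down on the bench in front of the hopper's open side and let go of it. Then slide it, handle outward, under the hopper until it meets the back plate, and only then draw the brass slide gate all the way out to its end stop, so that all three balls drop into the tray. Leave the hammer and the pitch bowl where they are, and take your hand away at the end.

Things in the scene. Friction and masses are not known exactly. Their poses are not given: they have to be found in the camera images.
- hopper: Fixed ball hopper, green frame, square aluminium head 104 mm wide, 196 mm tall. Origin on the bench below the spout centre. A tray tunnel runs beneath it along y: 84 mm wide (x = +-42), 52 mm high, open only on the +y side, with a back plate whose face is at y = -48 mm. Outlet 28 mm (x) by 66 mm (y). The gate is drawn out towards -x; its rails reach x = -125 mm, 72 mm up.
- gate (a joint): Slide gate of the hopper, a horizontal brass plate 78 mm wide. 0 is shut, 0.06 m is fully out on its end stop; it grows as the gate is drawn towards the hopper's -x. It slides with about 3 to 6 N and stays where it is left.
- gate_knob (a point): Centre of the gate's upright red knob, a round post 18 mm in diameter and 45 mm tall, standing on the outer end of the gate plate; centre 96 mm above the bench, 125 mm from the hopper's origin towards -x with the gate shut. The plate's top is 71 mm above the bench.
- shelf: Fixed low wooden shelf, 110 mm (x) by 140 mm (y), top 91 mm above the bench. Origin on the bench below its centre. Its board (underside 75 mm above the bench) stands on two side panels, open 116 mm wide between them along x. The tray's handle starts beneath the board, put in from the -x side; the tray's body stands outside.
- tray: Same tray as point tray_mid; origin at the centre of the underside of its open box, same axes.
- tray_mid (a point): Centre (18 mm above the underside) of the blue scoop tray's open box, about 0.25 kg. Box 96 mm long (x), 60 wide (y), 36 high, walls 3 mm. A wooden handle 14 mm wide, 18 to 36 mm above the underside, runs along the middle from x = +48 to +148 mm. Home under the hopper, the handle points along the hopper's +y and tray_mid is above the hopper's origin.
- ball0_center (a point): Centre of a loose steel ball of 18 mm diameter, starts in the hopper, on the gate.
- ball1_center (a point): Centre of the second steel ball of 18 mm, on the gate.
- ball2_center (a point): Centre of the third steel ball of 18 mm, on the gate.
- hammer_grip (a point): Grip of a loose hammer lying on the bench, 240 mm long; bystander.
- bowl_mid (a point): Centre of a loose dark steel pitch bowl, 104 mm wide and 50 mm high; bystander.
- tunnel_mouth (a point): Middle of the tunnel's open side, on the bench, at the hopper's y = +60 mm; axes as the hopper's.
Things that resemble listed ones, but are neither listed nor needed, are in the scene too. Of the things that look like the hopper, the largest one is meant. Leave any red look-alike of the tray alone.

How it is judged (in metres and radians):
On the way, in this order (a step that is already met when the one before it is completed fails the run):
1. the tray stands on the bench, clear of the shelf and outside the hopper, let go, gate still shut (horizontal distance between tray_mid and shelf above 0.19 m and y of tray_mid in the frame of hopper above 0.03 m and height (world z) of tray_mid below 0.022 m and contact force between the fingers and tray below 0.1 N and value of joint gate below 0.012 m), for 0.2 s.
2. the tray is home under the hopper, gate still shut (y of tray_mid in the frame of hopper between -0.012 and 0.009 m and x of tray_mid in the frame of hopper between -0.016 and 0.016 m and height (world z) of tray_mid below 0.022 m and value of joint gate below 0.012 m), for 0.2 s.
3. the gate is drawn out to its end stop (value of joint gate above 0.056 m), for 0.1 s.
At the end, for the whole second after the job is handed in: The gate stands within 5 mm of its end stop, the tray stands flat on the bench under the hopper, within 10 mm of the back plate, and all three balls lie in it (value of joint gate above 0.055 m and y of tray_mid in the frame of hopper between -0.012 and 0.01 m and x of tray_mid in the frame of hopper between -0.016 and 0.016 m and height (world z) of tray_mid below 0.022 m and angle between tray_mid's own z axis and vertical below 0.1 rad and x of ball0_center in the frame of tray_mid between -0.046 and 0.046 m and y of ball0_center in the frame of tray_mid between -0.029 and 0.029 m and z of ball0_center in the frame of tray_mid between -0.014 and 0.014 m and x of ball1_center in the frame of tray_mid between -0.046 and 0.046 m and y of ball1_center in the frame of tray_mid between -0.029 and 0.029 m and z of ball1_center in the frame of tray_mid between -0.014 and 0.014 m and x of ball2_center in the frame of tray_mid between -0.046 and 0.046 m and y of ball2_center in the frame of tray_mid between -0.029 and 0.029 m and z of ball2_center in the frame of tray_mid between -0.014 and 0.014 m); the robot touches nothing.
It fails at once if the hammer is moved by more than 25 mm (distance of hammer_grip from where it was at the start of the episode above 0.025 m).
It fails at once if the bowl is moved by more than 25 mm (distance of bowl_mid from where it was at the start of the episode above 0.025 m).
It also fails if it takes over 67 s, if anything falls off the work surface, if the arm or the gripper's body presses on something with over 40 N, if the wrist force passes 120 N, or if a joint passes its speed limit or range.

## Working session

There is one attempt and no reset: what is moved stays moved. The work goes in short steps, each a Python script; the robot and the scene stay as the last script left them, time stands still between calls to the robot, and variables do not carry over. Pictures are saved under pics/ and viewed, at most 10 in all, crops included, and the job is handed in when it is done.

```bash
ls; mkdir -p pics; python3 - <<'E'
from plant import robot
import cv2
for n in("scene","top"):
    c=robot.get_calibration(n);print(n,c)
    cv2.imwrite(f"pics/{n}0.png",robot.grab_frame(n))
print(robot.get_calibration("wrist"))
o=robot.observe();print(o["tcp_rot"],o["tool_pos"],o["time"])
E
```

```text
pics
scene {'vertical_fov': 51.690723492537884, 'cx': 323.7085235883593, 'cy': 239.36752245517874, 'rvec': array([ 0.79865469,  2.63938441, -1.02760782]), 'tvec': array([ 0.45031484, -0.11346096,  1.49305607])}
top {'vertical_fov': 46.35813243164067, 'cx': 314.7130482245934, 'cy': 237.51990379790342, 'rvec': array([ 2.22327328, -2.17381088,  0.08455997]), 'tvec': array([-0.06996481,  0.51683327,  1.50725386])}
{'vertical_fov': 67.61390331895446, 'cx': 320.17031850004696, 'cy': 238.47979985550984, 'rvec': array([-2.44500668, -1.53716815, -0.22163306]), 'tvec': array([-0.59885243, -0.03618906,  0.38032779])}
[-1.79931849e+02 -1.51112263e-02  1.54345881e+02] [0.25963304 0.54067172 0.30319363] 0.1
```

View pics/scene0.png

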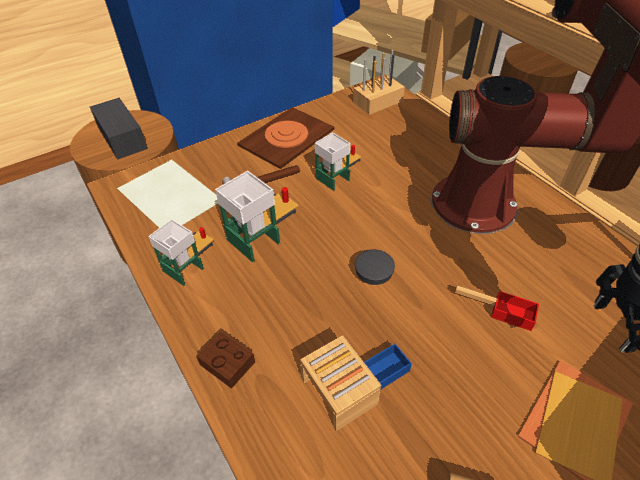

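View pics/top0.png

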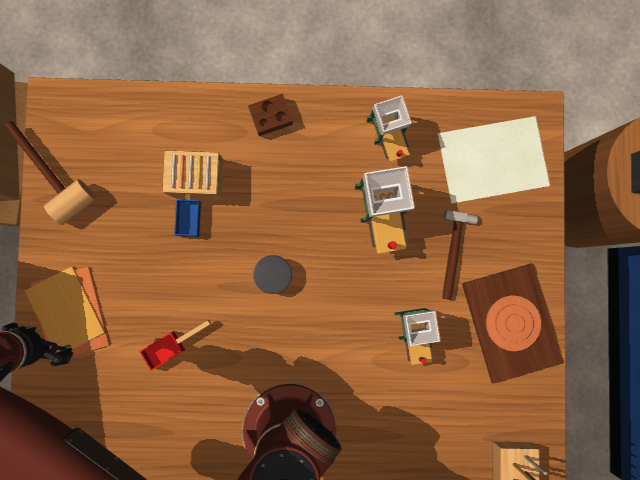

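The top view shows the hopper head at about (388,190) with its knob at (392,245). The tray box is at (188,218) with its handle under the shelf at (190,172), the bowl at (272,274) and the hammer at (455,250). Next I'll enlarge it to get corners.

```bash
cat > h.py <<'E'
import numpy as np,cv2
from plant import robot
def K(n):
    c=robot.get_calibration(n);f=240/np.tan(np.radians(c["vertical_fov"]/2))
    return np.array([[f,0,c["cx"]],[0,f,c["cy"]],[0,0,1]]),c["rvec"],c["tvec"]
def ray(n,px,z,cal=None):
    k,r,t=cal or K(n);R=cv2.Rodrigues(r)[0]
    d=R.T@np.linalg.solve(k,[px[0],px[1],1.]);o=-R.T@t
    return o+d*(z-o[2])/d[2]
def proj(n,P,cal=None):
    k,r,t=cal or K(n)
    return cv2.projectPoints(np.array(P,float).reshape(-1,3),r,t,k,None)[0].reshape(-1,2)
E
python3 - <<'E'
from h import *
im=cv2.imread("pics/top0.png")
a=im[140:260,150:240];b=im[155:265,350:420]
a=cv2.resize(a,None,fx=4,fy=4,interpolation=cv2.INTER_CUBIC);b=cv2.resize(b,None,fx=4,fy=4,interpolation=cv2.INTER_CUBIC)
o=np.zeros((480,660,3),np.uint8);o[:480,:360]=a;o[:440,370:650]=b
cv2.imwrite("pics/crop0.png",o)
for nm,p,z in[("tray",(188,218),.036),("shelf",(191,172),.091),("hopper",(388,190),.196),("knob",(392,245),.118),("bowl",(272,274),.05)]:print(nm,ray("top",p,z).round(3))
E
```

```text
tray [0.562 0.282 0.036]
shelf [0.676 0.267 0.091]
hopper [ 0.626 -0.23   0.196]
knob [ 0.498 -0.253  0.118]
bowl [0.417 0.053 0.05 ]
```

View pics/crop0.png

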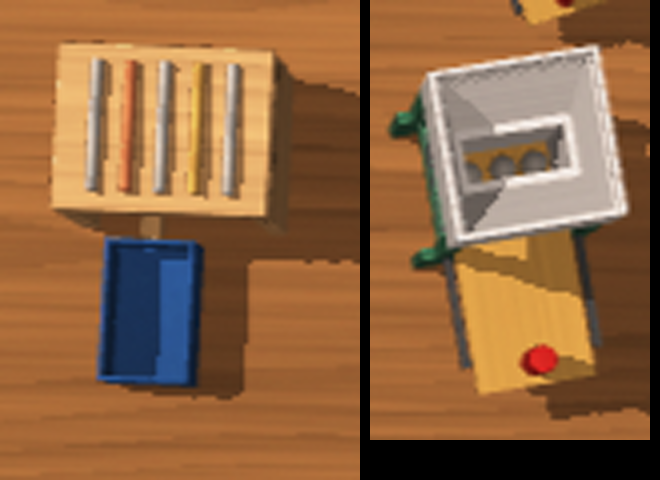

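```bash
python3 - <<'E'
from h import *
u=lambda c,x0,y0:((c[0]+.5)/4-.5+x0,(c[1]+.5)/4-.5+y0)
def fit(P,M): # 2D rigid fit
    P=np.array(P)[:,:2];M=np.array(M,float);p=P.mean(0);m=M.mean(0)
    A=(M-m).T@(P-p);th=np.arctan2(A[0,1]-A[1,0],A[0,0]+A[1,1])
    R=np.array([[np.cos(th),-np.sin(th)],[np.sin(th),np.cos(th)]]);t=p-R@m
    print(np.degrees(th).round(2),t.round(4),"resid",((M@R.T+t-P)*1e3).round(1).tolist());return th,t
T=[ray("top",u(c,150,140),.036) for c in[(107,239),(202,241),(196,385),(98,382)]]
fit(T,[(48,30),(48,-30),(-48,-30),(-48,30)]and np.array([(48,30),(48,-30),(-48,-30),(-48,30)])/1e3)
S=[ray("top",u(c,150,140),.091) for c in[(60,44),(274,52),(266,217),(52,207)]]
fit(S,np.array([(55,70),(55,-70),(-55,-70),(-55,70)])/1e3)
H=[ray("top",u((c[0]-370,c[1]),350,155),.196) for c in[(427,73),(598,46),(628,213),(451,246)]]
th,t=fit(H,np.array([(52,52),(52,-52),(-52,-52),(-52,52)])/1e3)
k=ray("top",u((170,358),350,155),.1185);print("knob",k)
R=np.array([[np.cos(th),-np.sin(th)],[np.sin(th),np.cos(th)]]);print("knob in hopper",R.T@(k[:2]-t))
print("knob scene px",proj("scene",k),"hopper corners",proj("scene",[[*(R@[a,b]/1e3+t),.196] for a,b in[(52,52),(52,-52),(-52,-52),(-52,52)]]))
print(proj("scene",[[*p[:2],.036] for p in T]))
E
```

```text
-0.7 [0.5628 0.2843] resid [[0.2, -1.6], [-0.7, 2.0], [0.1, 2.4], [0.4, -2.8]]
-0.9 [0.6762 0.2688] resid [[1.6, 0.5], [1.1, -0.8], [-0.9, -0.8], [-1.8, 1.1]]
10.51 [ 0.6247 -0.2314] resid [[-0.3, 0.0], [-0.4, 1.2], [-1.4, 1.6], [2.1, -2.7]]
knob [ 0.49979532 -0.25360549  0.1185    ]
knob in hopper [-0.12683357  0.00098106]
knob scene px [[284.66144789 187.81127773]] hopper corners [[240.49291661 208.47591718]
 [215.34100371 188.06072778]
 [247.85538943 169.44276964]
 [273.36739866 188.31333056]]
[[376.63654348 382.56593686]
 [359.09088578 360.41624595]
 [393.41966219 339.42316975]
 [411.81021176 360.93932938]]
```

```bash
cat >> h.py <<'E'
th=np.radians(10.51);H0=np.array([.6247,-.2314])
def hop(x,y,z):
    c,s=np.cos(th),np.sin(th);return [H0[0]+c*x-s*y,H0[1]+s*x+c*y,z]
def st(m=""):
    o=robot.observe();print(m,"t%.2f"%o["time"],np.round(o["tool_pos"],4),np.round(o["tcp_rot"],1),"F",np.round(o["ft_force"],1),"w%.4f"%o["gripper_width"],"g%.1f"%o["gripper_force"],"q6 %.0f"%o["q"][5],flush=True);return o
E
python3 - <<'E'
from h import *
from scipy.spatial.transform import Rotation as Ro
o=robot.observe();k,r,t=K("wrist");R=cv2.Rodrigues(r)[0]
print("cam in tool",Ro.from_euler("xyz",o["tcp_rot"],degrees=True).inv().apply(-R.T@t-o["tool_pos"]),robot.tip_reach)
T=np.array([.5608,.2843]);A=[180,0,179.3]
robot.set_gripper(.085)
robot.move_pose([*T,.2],A);st("above")
robot.line_to([*T,.12],vel=.12)
print(robot.line_to([*T,.077],vel=.06,guard=8));st("down")
robot.set_gripper(.0);st("grip")
robot.line_to([*T,.087],vel=.05);st("lift")
E
```

```text
cam in tool [ 0.07314177 -0.00039682 -0.07077908] 0.0726
above t1.83 [0.5605 0.2851 0.2004] [180.    0.  179.3] F [-0.7 -0.2  0.6] w0.0849 g0.0 q6 16
False
down t3.52 [0.561  0.2844 0.0773] [180.    0.  179.3] F [0.3 0.7 0.1] w0.0849 g0.0 q6 16
grip t3.88 [0.5613 0.2845 0.0779] [1.800e+02 1.000e-01 1.793e+02] F [ 0.1 -0.5  5.7] w0.0590 g66.4 q6 16
lift t4.22 [0.5609 0.2843 0.0872] [180.    0.  179.3] F [-0.2  0.1 -2.1] w0.0589 g65.8 q6 16
```

```bash
python3 - <<'E'
from h import *
robot.line_to([.4308,.2855,.087],vel=.12);st("out")
robot.line_to([.4308,.2855,.18],vel=.15)
P=hop(0,.168+.002,.18);A=[180,0,280.5-360]
robot.move_pose(P,A);st("over")
P[2]=.1;robot.line_to(P,vel=.12)
P[2]=.074;print(robot.line_to(P,vel=.03,guard=5));st("down")
robot.set_gripper(.085);st("open")
o=robot.observe();p=list(o["tool_pos"]);p[2]=.2;robot.line_to(p,vel=.2)
robot.move_pose(hop(0,.29,.24),[180,0,280.5-360]);st("up")
np.save("cal.npy",np.array(K("wrist"),dtype=object),allow_pickle=True)
a=robot.grab_frame("top");w=robot.grab_frame("wrist")
cv2.imwrite("pics/top1.png",a);cv2.imwrite("pics/w1.png",w)
c=cv2.resize(a[130:300,230:430],None,fx=2.4,fy=2.4,interpolation=cv2.INTER_CUBIC)
cv2.imwrite("pics/top1c.png",c)
E
```

```text
out t5.46 [0.4314 0.2855 0.0872] [180.    0.  179.3] F [ 0.5 -0.7 -2.8] w0.0587 g65.8 q6 20
over t8.31 [ 0.5936 -0.0638  0.1798] [180.    0.  -79.5] F [-0.6  0.2 -1.9] w0.0590 g65.6 q6 -119
True
down t9.82 [ 0.5935 -0.0642  0.0779] [180.    0.  -79.5] F [-0.1 -1.   4.7] w0.0590 g66.5 q6 -119
open t10.21 [ 0.5927 -0.0639  0.0768] [ 1.799e+02  1.000e-01 -7.950e+01] F [-0.1 -0.6 -0. ] w0.0849 g0.0 q6 -119
up t11.54 [0.5713 0.0545 0.2388] [179.9   0.  -79.4] F [ 0.8 -0.2 -0.9] w0.0850 g0.0 q6 -108Traceback (most recent call last):
  File "<stdin>", line 11, in <module>
ValueError: could not broadcast input array from shape (3,3) into shape (3,)
```

```bash
python3 - <<'E'
from h import *
cal=K("wrist");w=robot.grab_frame("wrist");a=robot.grab_frame("top")
cv2.imwrite("pics/w1.png",w);cv2.imwrite("pics/top1.png",a)
# prediction overlay: box rim, handle end, tunnel mouth
for P,col in[([(x,y) for x,y in[(-30,120),(30,120),(30,216),(-30,216)]],(0,255,255)),([(-7,216),(-7,316),(7,316),(7,216)],(255,0,255))]:
    q=proj("wrist",[hop(x/1e3,y/1e3,.036) for x,y in P],cal);cv2.polylines(w,[np.round(q).astype(np.int32)],True,col,1)
cv2.imwrite("pics/w1o.png",w)
E
```

```text
(no output)
```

View pics/w1o.png

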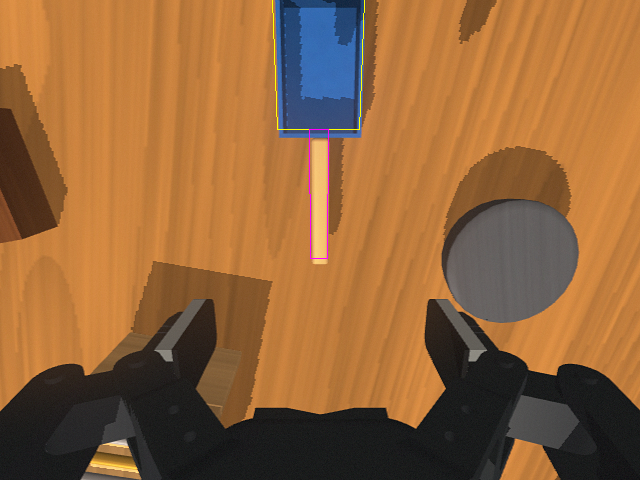

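The tray stands straight, about 3 mm further out than predicted (handle end at (320,263)), so it is at hopper y ≈ 0.171 with its sideways position good. I'll grip the handle with the camera side facing outward, then slide it in.

```bash
python3 - <<'E'
from h import *
A=[180,0,100.5]
robot.move_pose(hop(0,.296,.2),A);robot.set_gripper(.05)
robot.line_to(hop(0,.296,.12),vel=.15)
print(robot.line_to(hop(0,.296,.081),vel=.06,guard=8));st("down")
robot.set_gripper(0.);st("grip")
print(robot.line_to(hop(0,.14,.081),vel=.07,guard=20));st("near")
print(robot.line_to(hop(0,.120,.081),vel=.02,guard=10));st("home")
E
```

```text
False
down t16.23 [0.5709 0.0596 0.0812] [180.    0.  100.5] F [ 0.4 -0.5 -0.3] w0.0503 g0.0 q6 72
grip t16.64 [0.5709 0.0596 0.0814] [180.    0.  100.5] F [-0.6  0.9  2.4] w0.0128 g62.1 q6 72
False
near t19.02 [ 0.5992 -0.0946  0.0811] [-180.     0.   100.5] F [-0.1  3.4  4.1] w0.0131 g62.7 q6 58
True
home t19.93 [ 0.6024 -0.1124  0.0812] [ 1.800e+02 -1.000e-01  1.005e+02] F [-0.2  1.6  4.3] w0.0127 g62.6 q6 57
```

```bash
python3 - <<'E'
from h import *
robot.set_gripper(.05);st("open")
p=list(robot.observe()["tool_pos"]);p[2]=.2;robot.line_to(p,vel=.2);robot.move_pose(hop(0,.22,.25),[180,0,100.5])
cal=K("wrist");w=robot.grab_frame("wrist");cv2.imwrite("pics/w2.png",w);a=robot.grab_frame("top");cv2.imwrite("pics/top2.png",a)
for P,col,z in[([(-30,-48),(30,-48),(30,48),(-30,48)],(0,255,255),.036),([(-7,48),(-7,148),(7,148),(7,48)],(255,0,255),.036)]:
    for n,i,c in(("wrist",w,cal),("top",a,None)):
        q=proj(n,[hop(x/1e3,y/1e3,z) for x,y in P],c);cv2.polylines(i,[np.round(q*8).astype(np.int32)],True,col,1,shift=3)
t=cv2.resize(a[150:260,300:430],None,fx=2.7,fy=2.7,interpolation=cv2.INTER_CUBIC)
w=cv2.resize(w,(440,330),interpolation=cv2.INTER_AREA)
o=np.zeros((330,800,3),np.uint8);o[:,:440]=w;o[:t.shape[0],445:445+t.shape[1]]=t[:,:355];cv2.imwrite("pics/c2.png",o)
E
```

```text
open t20.38 [ 0.6023 -0.1113  0.0808] [-180.    -0.2  100.5] F [-0.3  0.5 -0.2] w0.0500 g0.0 q6 57
```

View pics/c2.png

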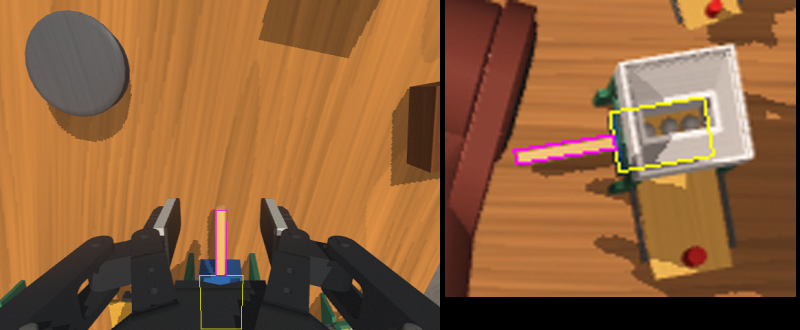

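The overlays fit: in both views the handle matches the predicted home pose within about 3 mm, and the wrist view's extra blue strip is the outer wall's face. The tray is home, so next is the gate.

```bash
python3 - <<'E'
from h import *
A=[180,0,100.5]
robot.move_pose(hop(-.16,.2,.29),A)
robot.line_to(hop(-.126,.001,.29),vel=.2)
robot.line_to(hop(-.126,.001,.2),vel=.15)
print(robot.line_to(hop(-.126,.001,.154),vel=.06,guard=8));st("down")
robot.set_gripper(0.);o=st("grip")
print(robot.line_to(hop(-.17,.001,.154),vel=.05,guard=25));st("part")
print(robot.line_to(hop(-.192,.001,.154),vel=.03,guard=12));o=st("end")
c,s=np.cos(th),np.sin(th);d=o["tool_pos"][:2]-H0;print("hop x",c*d[0]+s*d[1])
E
```

```text
False
down t25.26 [ 0.5008 -0.2535  0.1544] [180.    0.  100.5] F [-0.  -0.2  0.6] w0.0500 g0.0 q6 39
grip t25.66 [ 0.5008 -0.2536  0.1546] [180.    0.  100.5] F [-2.2  0.5  4.6] w0.0167 g58.4 q6 39
False
part t26.69 [ 0.4571 -0.2618  0.1545] [1.800e+02 1.000e-01 1.005e+02] F [0.  0.3 6.2] w0.0166 g58.8 q6 35
True
end t27.21 [ 0.4444 -0.2642  0.1546] [1.798e+02 1.000e-01 1.005e+02] F [3.  1.1 0.9] w0.0168 g59.7 q6 34
hop x -0.18322179078833511
```

```bash
python3 - <<'E'
from h import *
c,s=np.cos(th),np.sin(th)
print(robot.line_to(hop(-.192,.001,.154),vel=.02,guard=18));o=st("end")
d=o["tool_pos"][:2]-H0;print("hop x",c*d[0]+s*d[1])
robot.pause(.3);st("hold")
robot.set_gripper(.05);p=list(o["tool_pos"]);p[2]=.29;robot.line_to(p,vel=.15);robot.pause(.3)
robot.move_pose(hop(-.14,.28,.32),[180,0,100.5]);st("away")
a=robot.grab_frame("top");cv2.imwrite("pics/top3.png",a)
b=cv2.imread("pics/top2.png")
f=lambda i:cv2.resize(i[145:275,330:430],None,fx=4,fy=4,interpolation=cv2.INTER_CUBIC)
for x in(.185,.180):print(proj("top",[hop(-x,0,.1185)]))
cv2.imwrite("pics/c3.png",np.hstack([f(b),f(a)])[:, :800])
E
```

```text
True
end t27.48 [ 0.4442 -0.2642  0.1545] [1.795e+02 1.000e-01 1.006e+02] F [3.  1.4 3.1] w0.0164 g60.5 q6 34
hop x -0.1835050594228535
hold t27.77 [ 0.4442 -0.2642  0.1545] [1.795e+02 1.000e-01 1.006e+02] F [ 0.4 -0.8  3. ] w0.0164 g60.6 q6 34
away t30.64 [0.4362 0.0176 0.3198] [-180.     0.   100.5] F [0.1 0.6 0.8] w0.0500 g0.0 q6 65
[[396.36226345 266.6951148 ]]
[[396.02881139 264.74484604]]
```

View pics/c3.png

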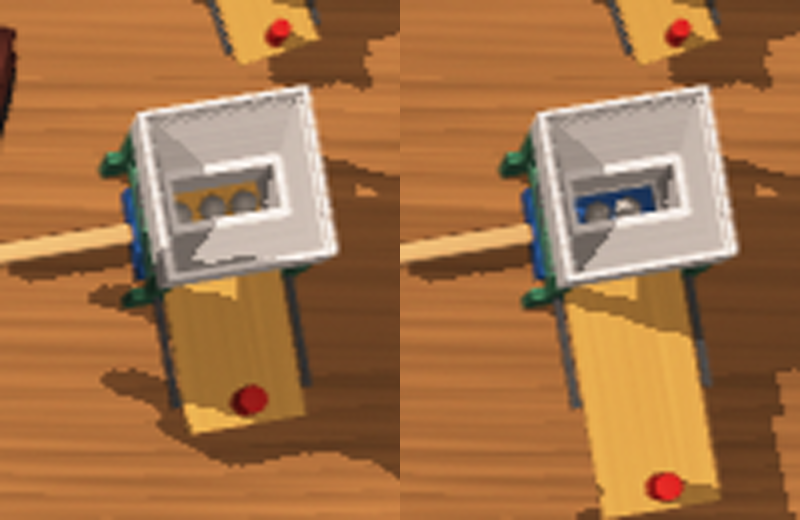

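```bash
python3 - <<'E'
from h import *
for f in("top0","top2","top3"):
    i=cv2.imread(f"pics/{f}.png").astype(int);m=((i[...,2]>90)&(i[...,1]<60)&(i[...,0]<60)).astype(np.uint8)
    n,l,s,c=cv2.connectedComponentsWithStats(m[225:285,370:420]);k=1+s[1:,4].argmax();px=c[k]+[370,225]
    d=ray("top",px,.11)[:2]-H0;print(f,px,s[k,4],np.cos(th)*d[0]+np.sin(th)*d[1])
c=hop(-.1,.32,.2)
robot.move_pose(hop(-.02,.30,.34),[180,0,100.5])
s=robot.grab_frame("scene");cv2.imwrite("pics/s3.png",s)
cv2.imwrite("pics/s3c.png",cv2.resize(s[150:290,150:330],None,fx=4,fy=4,interpolation=cv2.INTER_CUBIC))
E
```

```text
top0 [391.94 244.86] 50 -0.12844148844276912
top2 [392.53333333 244.77777778] 45 -0.12847729605712233
top3 [395.80851064 266.36170213] 47 -0.18409009107470334
```

View pics/s3c.png

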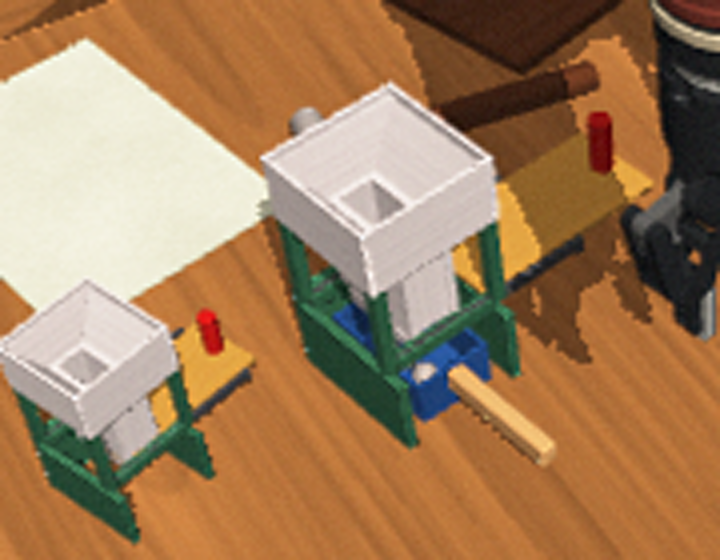

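The third ball shows in the tray's front corner at crop (425,372), and the earlier top view shows the other two in it. The gate travel measures 56 to 58 mm, close to the limit, so I'll regrip and pull once more to confirm it is on the stop.

```bash
python3 - <<'E'
from h import *
A=[180,0,100.5];c,s=np.cos(th),np.sin(th)
def hx(m):
    o=st(m);d=o["tool_pos"][:2]-H0;print("hop x %.4f"%(c*d[0]+s*d[1]))
robot.move_pose(hop(-.16,.2,.29),A)
robot.line_to(hop(-.186,.001,.29),vel=.2);robot.line_to(hop(-.186,.001,.2),vel=.15)
print(robot.line_to(hop(-.186,.001,.154),vel=.06,guard=8));hx("down")
robot.set_gripper(0.);hx("grip")
print(robot.line_to(hop(-.196,.001,.154),vel=.02,guard=28));hx("pull")
robot.pause(.3);hx("hold")
robot.set_gripper(.05);hx("open")
p=list(robot.observe()["tool_pos"]);p[2]=.29;robot.line_to(p,vel=.15)
robot.move_pose(hop(-.14,.28,.32),A);robot.pause(.3);st("away")
i=robot.grab_frame("top");cv2.imwrite("pics/top4.png",i);i=i.astype(int)
m=((i[...,2]>90)&(i[...,1]<60)&(i[...,0]<60)).astype(np.uint8)
n,l,S,C=cv2.connectedComponentsWithStats(m[225:285,370:420]);k=1+S[1:,4].argmax();px=C[k]+[370,225]
d=ray("top",px,.11)[:2]-H0;print(px,c*d[0]+s*d[1])
E
```

```text
False
down t34.88 [ 0.4418 -0.2645  0.1544] [180.    0.  100.5] F [ 0.1 -0.4 -0.1] w0.0499 g0.0 q6 34
hop x -0.1859
grip t35.27 [ 0.4441 -0.2641  0.1549] [1.796e+02 1.000e-01 1.006e+02] F [16.2  3.9 -3.3] w0.0165 g58.5 q6 34
hop x -0.1836
True
pull t35.58 [ 0.4438 -0.2642  0.1549] [179.2   0.  100.7] F [6.4 0.9 1.9] w0.0166 g60.8 q6 34
hop x -0.1839
hold t35.88 [ 0.4438 -0.2641  0.1549] [1.792e+02 1.000e-01 1.007e+02] F [5.  1.3 1.9] w0.0162 g60.8 q6 34
hop x -0.1838
open t36.29 [ 0.4429 -0.2639  0.1539] [179.3  -0.  100.7] F [-0.5 -0.   0.5] w0.0502 g0.0 q6 34
hop x -0.1847
away t38.75 [0.4361 0.0177 0.3198] [-180.    -0.   100.4] F [-0.5  0.1  0. ] w0.0503 g0.0 q6 65
[395.80851064 266.36170213] -0.18409009107470334
```

The second pull hit a firm stop at the same place, and the knob didn't move in the picture, so the gate is on its end stop. Handing in.

```bash
python3 -c "
from plant import robot
print(robot.job_done())"
```

```text
the job is handed in; nothing more can be done
None
```

I handed the job in at about 39 s of the 67 s allowed, but no verdict came back: in the pictures the tray is home under the hopper and three balls show in it, the gate is on its end stop, the hand is clear, and I never touched the hammer or bowl.

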